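# Dry-run the cranked weld seam and hold the end-stop plunger

## Task

Rehearse the capping pass on the plate whose weld bead is cranked: starting at the bead's tab end, trace slowly along the whole bead, round both bends, with the fingertips lightly touching it or no more than about 15 mm above it. Then press the end-stop plunger beyond the far end of the bead fully down with the fingertips and finish while still holding it down. Do not press hard on the plate, do not shift or lift either plate, and leave everything else where it is.

Things in the scene. Friction and masses are not known exactly. Their poses are not given: they have to be found in the camera images.
- cranked_plate: Loose steel plate, 220 x 150 x 12 mm (its x, y, z), 3 kg, flat on the table at any yaw, left or right. Origin at the centre of its underside. Told from the other plate by its dark weld bead with two bends, the 32 x 36 mm run-on tab on its -x end (at the bead's start) and the plunger at (90,20) mm. The bead is 8 mm wide and 5 mm high. A short pipe and a nut stand on the plate, 45 mm or more clear of the bead.
- seam_a (a point): Point on the crest of the cranked bead (17 mm above the table): the tab end of the bead; (-98,-25) mm in the plate's x, y. The points a to f follow one another; the bead runs straight between them.
- seam_b (a point): Point on the crest of the cranked bead (17 mm above the table): the middle of the first straight run; (-68,-25) mm in the plate's x, y. The points a to f follow one another; the bead runs straight between them.
- seam_c (a point): Point on the crest of the cranked bead (17 mm above the table): the first bend; (-38,-25) mm in the plate's x, y. The points a to f follow one another; the bead runs straight between them.
- seam_d (a point): Point on the crest of the cranked bead (17 mm above the table): the middle of the slanting run; (-15.5,-2.5) mm in the plate's x, y. The points a to f follow one another; the bead runs straight between them.
- seam_e (a point): Point on the crest of the cranked bead (17 mm above the table): the second bend; (7,20) mm in the plate's x, y. The points a to f follow one another; the bead runs straight between them.
- seam_f (a point): Point on the crest of the cranked bead (17 mm above the table): the end of the bead beside the plunger; (39,20) mm in the plate's x, y. The points a to f follow one another; the bead runs straight between them.
- plunger_top (a point): Centre of the flat top of the spring-loaded end-stop plunger, a light metal disc 26 mm across in a dark round housing 42 mm across on the cranked plate. When up, the top is 34 mm above the table (10 mm above its housing); it moves straight down.
- plunger (a joint): Travel of the plunger in m: 0 when up, 0.006 when fully down. It springs back when let go; about 4 N holds it fully down.
- straight_plate: The other loose steel plate, 220 x 150 x 12 mm, 3.1 kg, with one straight bead along its x axis and no tab or plunger. Origin at the centre of its underside. Leave alone.
- nipple: Bystander: short pipe, 27 mm across, 45 mm high, standing on the cranked plate. Origin at its foot.
- nut: Bystander: hex nut, 30 mm across the flats, 16 mm high, lying on the cranked plate. Origin at its underside.
- bolt: Bystander: bolt standing on its hex head on the straight plate, 26 mm across, 55 mm high. Origin at its underside.
- hammer: Bystander: hammer lying on the table to the robot's right. Origin on its underside.
- brush: Bystander: brush lying on the table to the robot's left. Origin on its underside.
- flange: Bystander: small pipe flange with a hub, 70 mm across, 32 mm high, on the table near the robot. Origin at the centre of its underside.
- elbow: Bystander: copper pipe elbow, 32 mm thick, about 70 mm long, on the table ahead of the robot. Origin on its underside.
- tin: Bystander: closed tin, 50 mm across, 70 mm high, standing on the table to the left, near the robot. Origin at the centre of its underside.

How it is judged:
By the outcome, as a careful person would: the job done as asked, in the order asked, and still so for the second after the job is handed in, while the arm keeps its last pose, push and grip.
It also fails if it takes over 48 s, if anything falls off the work surface, if the arm or the gripper's body presses on something with over 40 N, if the wrist force passes 120 N, or if a joint passes its speed limit or range.

## Robot

A 6-joint arm with a two-finger parallel gripper is mounted at the origin on the work surface. World frame = base frame: x ahead of the robot, y to its left, z up, the work surface at z = 0. Lengths are in m, angles in rad, forces in N, time in s.
With the tool pointing down it reaches from about 0.275 to 0.725 m from the base axis. Payload 5.6 kg.
Tool frame: the origin (TCP) lies between the finger pads; the fingertips stand 17 mm ahead of it and the grasp point (between the pads) lies 2 mm behind it; z points along the fingers, y is the direction in which the jaws open and shut (so a half turn about z gives the same grasp; the last joint's range is limited). The gripper opens to 85 mm and grips with 20 to 120 N. Pads are 22 mm wide; open, the fingers measure 114 mm over their backs; the gripper's body (76 mm by 85 mm) begins 54 mm behind the grasp point. The pads swing forward as they close: fully open they stand 13 mm farther back than shut.
Start: joints at [1.52, 0.255, 0.108, 0, -1.424, -0.285], TCP at [0.181, 0.519, 0.248] pointing down, gripper open.
Joint ranges: [-2.95, 2.95], [-1.21, 1.97], [-1.09, 1.5], [-2.87, 1.71], [-2.94, -0.07], [-3.05, 3.05]. Speed limits (rad/s): [2.57, 2.57, 3.14, 3.14, 3.14, 3.14].

## Interface

Orientations are given as a rotation vector (axis times angle).
In Python, from rig import readout, cams, manip gives the robot as it stands.
- The arm moves only by the shell command python3 -m pendant 'ROWS' [OPENING] [FORCE]. ROWS is JSON, a list of rows, each an object of numbers: "tx", "ty", "tz": the shift along the tool's x, y, z in cm; "rx", "ry", "rz": the turn, a rotation vector about the tool's x, y, z in rad. A call has 1 to 5 rows; each row shifts and turns the commanded pose from where the row before left it, along the tool's axes as they then stand; what a row does not reach is not made up. A row lasts 1/8 s, in which the tool goes at most 62.5 mm and 10.7 degrees, less where a joint would pass 70% of its speed; a pose out of reach is approached as far as the arm can. A call is refused whole if a number of a shift passes 6.25 or a number of a turn 0.188, either way. A call with a gripper value outside its range is refused whole. OPENING is the closure, from 0 (fully open) to 1 (shut), set as the call begins (- or left out, the last holds). The fingers move at their own pace and stop on an object; FORCE is the grip in N (left out, the last holds). Time passes only in rows, so rows that do not move let the fingers close. It gives the time, the measured TCP pose, the force and the opening at its end, in the units of the state.
- readout.get_obs(): the state, without advancing time (a new reading comes with each control period).
- cams.grab_frame(name): name is "scene" or "side" or "wrist"; returns a dict with "color" (400x640x3 uint8, red, green, blue), "mtx" (3x3 intrinsics, pixels), "k1" (the pictures are not rectified: a ray, as slopes to the right and down, at radius r is drawn at 1 + k1 r^2 times it, then the intrinsics apply), "R" (3x3) and "t" (3): a world point X has camera coordinates R X + t. Camera axes: x right, y down, z forward; pixel columns grow to the right and rows downward; lengths in m; the calibration is good to about 2 mm. A picture is of the moment at which its call begins. There is no depth.
- manip.job_done(): hands the job in, once; it reports no verdict.
The state is a dict: "time": time; "joint_positions": joint angles; "joint_velocities": joint speeds; "tau": joint torques, N m; "eef_pos": TCP position; "ee_rot": TCP orientation; "contact_force": force on the tool from outside, world axes, zero at the start; "wrist_torque": the same for the moment, N m; "opening": opening from 0.0 (shut) to 1.0 (fully open).
Only numpy, scipy, OpenCV 4.12 (cv2) and the standard library are available. Lean on these libraries where they do the work, as an engineer would, in place of code of your own. Each camera call takes 0.05 s, during which the arm holds its last target. There are 200 camera calls.

## Working session

There is one attempt and no reset: what is moved stays moved. The work goes in short steps, Python scripts to look and compute and a shell command to move; the robot and the scene stay as the last step left them, time stands still between calls to the robot, and variables do not carry over. Pictures are saved under pics/ and viewed, about 8 in all and at most 12, crops included, and the job is handed in when it is done.

```bash
mkdir -p pics; ls; cat > h.py <<'E'
import numpy as np, cv2
from rig import readout, cams
def grab(n, tag):
    f=cams.grab_frame(n); cv2.imwrite(f'pics/{tag}.png', f['color'][:,:,::-1]); np.savez(f'pics/{tag}.npz',**{k:np.array(v) for k,v in f.items()}); return f
def load(tag): return dict(np.load(f'pics/{tag}.npz'))
def D(f): return np.array([float(f['k1']),0,0,0,0])
def undist(f,p):
    # ray slopes s, r undistorted -> drawn s*(1+k1 r^2)
    return cv2.undistortPoints(np.array(p,float).reshape(-1,1,2),f['mtx'],D(f)).reshape(-1,2)
def plane(f,p,z):
    s=undist(f,p); d=np.c_[s,np.ones(len(s))]@f['R']; c=-f['R'].T@f['t']
    z=np.broadcast_to(z,len(s)); return c+d*((z-c[2])/d[:,2])[:,None]
def proj(f,X):
    return cv2.projectPoints(np.array(X,float).reshape(-1,1,3),cv2.Rodrigues(f['R'])[0],f['t'],f['mtx'],D(f))[0].reshape(-1,2)
E
python3 - <<'E'
from h import *
o=readout.get_obs(); print({k:np.round(v,3) for k,v in o.items()})
a=[grab(n,n+'0') for n in('scene','side','wrist')]
for f in a: print(f['k1'],-f['R'].T@f['t'])
im=np.vstack([a[0]['color'],a[1]['color']])[:,:,::-1]
cv2.imwrite('pics/both.png',cv2.resize(im,(480,600),interpolation=cv2.INTER_AREA))
E
```

```text
pics
{'time': np.float64(0.0), 'joint_positions': array([ 1.52 ,  0.256,  0.107, -0.   , -1.424, -0.285]), 'joint_velocities': array([ 0.001, -0.001,  0.002,  0.002, -0.001, -0.   ]), 'tau': array([-0.0000e+00, -3.8663e+01,  2.3794e+01,  5.3650e+00, -6.0000e-03,
       -0.0000e+00]), 'eef_pos': array([0.181, 0.519, 0.247]), 'ee_rot': array([ 3.096, -0.525, -0.   ]), 'contact_force': array([ 0.84 ,  0.19 , -0.347]), 'wrist_torque': array([ 0.004, -0.015,  0.027]), 'opening': np.float64(1.004)}
0.046928052877673286 [1.10602215 0.82320188 0.77508233]
-0.05222426369694863 [0.36596791 0.71850852 0.89247687]
-0.014104671491570816 [0.25600069 0.49304218 0.37239418]
```

View pics/scene0.png

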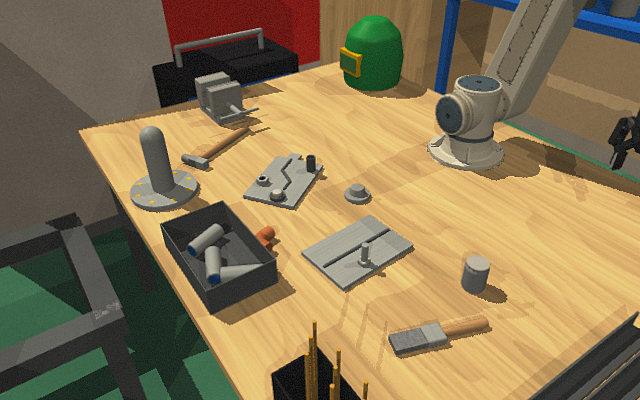

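View pics/side0.png

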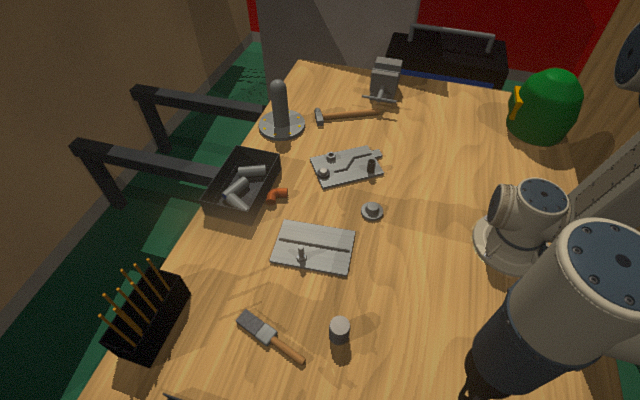

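The cranked plate is at about (285,180) in scene and (346,167) in side, on the robot's right. It carries a tab, a pipe, a nut and the plunger. Next I'll enlarge both views.

```bash
python3 - <<'E'
from h import *
a=cv2.imread('pics/scene0.png')[145:215,235:335]; b=cv2.imread('pics/side0.png')[140:195,300:395]
a=cv2.resize(a,None,fx=5,fy=5,interpolation=cv2.INTER_CUBIC); b=cv2.resize(b,(500,int(55*500/95)),interpolation=cv2.INTER_CUBIC)
im=np.vstack([a,b])[:600]; print(a.shape,b.shape,im.shape); cv2.imwrite('pics/crop1.png',im[:600])
E
```

```text
(350, 500, 3) (289, 500, 3) (600, 500, 3)
```

View pics/crop1.png

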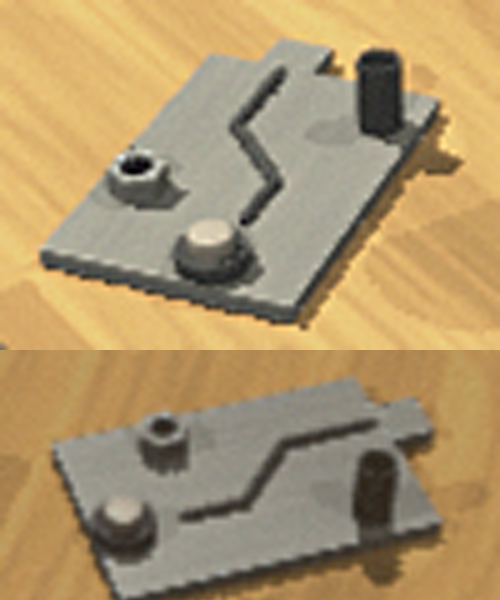

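The crops show the tab end at scene(283,70)/side(377,423), the bends at (236,127),(280,184) / (286,443),(246,505), the bead end at (245,221)/(181,517), and the plunger top at (212,233)/(124,512). I'll triangulate these and fit the plate pose.

```bash
cat >> h.py <<'E'
MP=np.array([[-98,-25],[-38,-25],[7,20],[39,20],[90,20]])/1000; MZ=np.array([17,17,17,17,34])/1000
def fit2(P,M=MP):
    mc,pc=M.mean(0),P.mean(0); H=(M-mc).T@(P-pc); th=np.arctan2(H[0,1]-H[1,0],H[0,0]+H[1,1])
    c,s=np.cos(th),np.sin(th); R=np.array([[c,-s],[s,c]]); return R,pc-R@mc,th
def tri(fs,ps):
    Ps=[np.c_[f['R'],f['t']] for f in fs]; X=cv2.triangulatePoints(Ps[0],Ps[1],undist(fs[0],ps[0]).T,undist(fs[1],ps[1]).T); return (X[:3]/X[3]).T
E
python3 - <<'E'
from h import *
np.set_printoptions(precision=4,suppress=True)
s=load('scene0'); d=load('side0')
ps=(np.array([[283,70],[236,127],[280,184],[245,221],[212,233]])+.5)/5-.5+[235,145]
pd=(np.array([[377,423],[286,443],[246,505],[181,517],[124,512]])-[0,350]+.5)/[500/95,289/55]-.5+[300,140]
print(tri((s,d),(ps,pd)))
Q=[]
for f,p in((s,ps),(d,pd)):
    P=plane(f,p,MZ)[:,:2]; Q.append(P); R,t,th=fit2(P); print(t,np.degrees(th)); print((P-(MP@R.T+t))*1000)
R,t,th=fit2(np.mean(Q,0)); print('mean',t,np.degrees(th)); print(MP@R.T+t)
E
```

```text
[[ 0.472  -0.258   0.0118]
 [ 0.527  -0.2219  0.0109]
 [ 0.5383 -0.1551  0.0123]
 [ 0.5756 -0.1305  0.0155]
 [ 0.6076 -0.1091  0.0323]]
[ 0.548  -0.1722] 33.37657930095205
[[-3.7997 -4.5688]
 [ 1.5779  0.2105]
 [-1.0206  2.5341]
 [ 6.935   4.5515]
 [-3.6927 -2.7273]]
[ 0.5443 -0.1719] 33.0553993215636
[[-4.581  -5.2406]
 [-0.2973 -1.4162]
 [-1.8394  0.851 ]
 [ 8.883   5.7184]
 [-2.1653  0.0873]]
mean [ 0.5461 -0.1721] 33.2141597261683
[[ 0.4778 -0.2467]
 [ 0.528  -0.2138]
 [ 0.541  -0.1515]
 [ 0.5678 -0.134 ]
 [ 0.6105 -0.106 ]]
```

```bash
python3 -m pendant '[{"tx":4,"ty":4.4},{"tx":4,"ty":4.4},{"tx":4,"ty":4.4},{"tx":4,"ty":4.4},{"tx":4,"ty":4.4}]' 1 30; python3 -m pendant '[{"tx":4,"ty":4.4},{"tx":4,"ty":4.4},{"tx":4,"ty":4.4},{"tx":4,"ty":4.4},{"tx":4,"ty":4.4}]'; python3 -m pendant '[{"tx":4.6,"ty":4.6},{"tx":4.6,"ty":4.6},{},{}]'
python3 - <<'E'
from h import *
f=grab('wrist','w1'); print(f['R'][2],-f['R'].T@f['t'])
E
```

```text
[-0.29193265  0.10124143 -0.95106545] [0.2560205  0.49307453 0.37251762]schema error: expected keys tx, ty, tz, rx, ry, rz
schema error: expected keys tx, ty, tz, rx, ry, rz
schema error: expected keys tx, ty, tz, rx, ry, rz
```

View pics/w1.png

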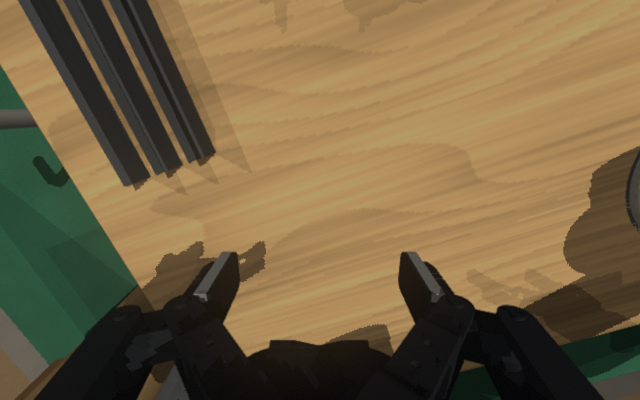

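All six keys are required, so nothing moved. The view shows only the open fingers over bare table.

```bash
R='{"tx":4,"ty":4.4,"tz":0,"rx":0,"ry":0,"rz":0}'; python3 -m pendant '[{"tx":4,"ty":4.4,"tz":0,"rx":0,"ry":0,"rz":0},{"tx":4,"ty":4.4,"tz":0,"rx":0,"ry":0,"rz":0},{"tx":4,"ty":4.4,"tz":0,"rx":0,"ry":0,"rz":0},{"tx":4,"ty":4.4,"tz":0,"rx":0,"ry":0,"rz":0},{"tx":4,"ty":4.4,"tz":0,"rx":0,"ry":0,"rz":0}]' 1 30; python3 -m pendant '[{"tx":4,"ty":4.4,"tz":0,"rx":0,"ry":0,"rz":0},{"tx":4,"ty":4.4,"tz":0,"rx":0,"ry":0,"rz":0},{"tx":4,"ty":4.4,"tz":0,"rx":0,"ry":0,"rz":0},{"tx":4,"ty":4.4,"tz":0,"rx":0,"ry":0,"rz":0},{"tx":4,"ty":4.4,"tz":0,"rx":0,"ry":0,"rz":0}]'; python3 -m pendant '[{"tx":4.6,"ty":4.6,"tz":0,"rx":0,"ry":0,"rz":0},{"tx":4.6,"ty":4.6,"tz":0,"rx":0,"ry":0,"rz":0},{"tx":0,"ty":0,"tz":0,"rx":0,"ry":0,"rz":0},{"tx":0,"ty":0,"tz":0,"rx":0,"ry":0,"rz":0}]'
python3 - <<'E'
from h import *
f=grab('wrist','w2'); print(f['R'][2],-f['R'].T@f['t'])
E
```

```text
time: 0.82
eef_pos: [0.2978, 0.2438, 0.2484]
ee_rot: [-3.097, 0.524, -0.0]
contact_force: [1.2, 1.0, 1.1]
opening: -0.003
time: 1.45
eef_pos: [0.4142, -0.0299, 0.2484]
ee_rot: [-3.097, 0.525, -0.001]
contact_force: [1.3, 1.6, 0.6]
opening: 0.001
time: 1.95
eef_pos: [0.4679, -0.1406, 0.2479]
ee_rot: [-3.097, 0.527, 0.001]
contact_force: [1.0, 0.3, 0.0]
opening: 0.001
[-0.29232756  0.10315385 -0.9507386 ] [ 0.5428815  -0.16675145  0.37270687]
```

View pics/w2.png

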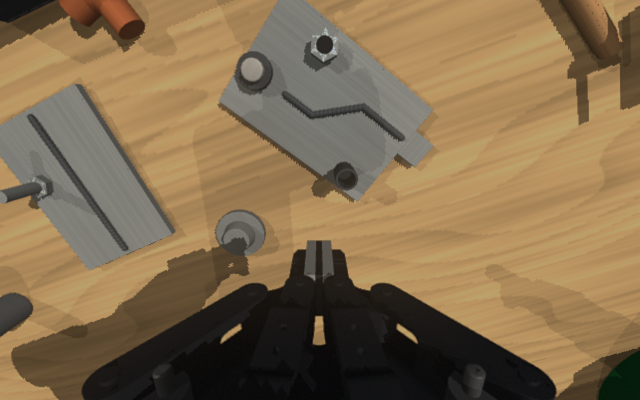

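The wrist view shows the whole plate. Bead points are a(403,138), c(363,107), e(313,115), f(285,95), with the plunger top at (252,71). Plate corners are at (433,107), (357,201) and (220,103). I'll enlarge it for precision.

```bash
python3 - <<'E'
from h import *
a=cv2.imread('pics/w2.png')[50:210,215:440]
cv2.imwrite('pics/crop2.png',cv2.resize(a,None,fx=3.5,fy=3.5,interpolation=cv2.INTER_CUBIC))
E
```

```text
(no output)
```

View pics/crop2.png

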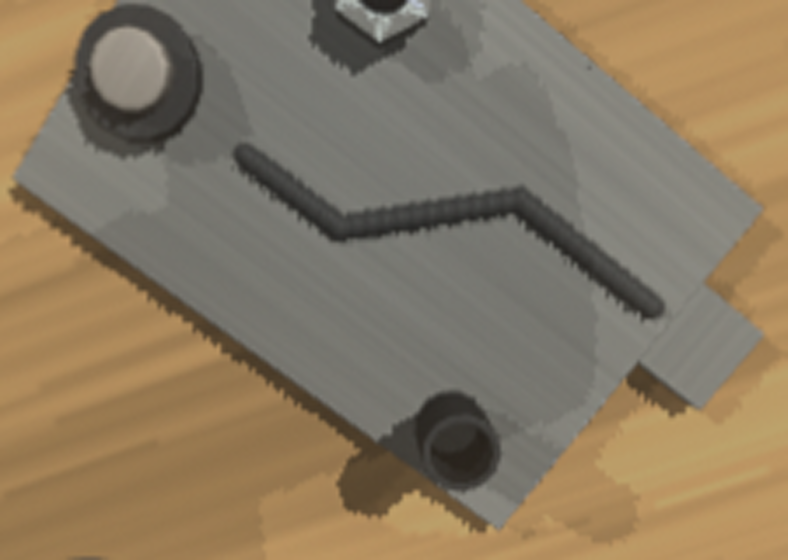

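```bash
python3 - <<'E'
from h import *
np.set_printoptions(precision=4,suppress=True)
f=load('w2')
M=np.array([[-98,-25],[-38,-25],[7,20],[90,20],[-110,-75],[-110,75],[110,75]])/1000
Z=np.array([17,17,17,34,12,12,12])/1000
p=(np.array([[651,304],[518,197],[340,228],[130,68],[763,209],[500,527],[14,180],[244,153]])+.5)/3.5-.5+[215,50]
P=plane(f,p,np.r_[Z,.017])[:,:2]; R,t,th=fit2(P[:7],M); print(t,np.degrees(th)); print((P[:7]-(M@R.T+t))*1000); print('f in plate',(P[7]-t)@R*1000)
S=np.array([[-98,-25],[-38,-25],[7,20],[39,20],[51,20],[90,20]])/1000@R.T+t
np.savez('fit.npz',R=R,t=t)
# triangulated heights wrist+side
d=load('side0'); pd=(np.array([[377,423],[286,443],[246,505],[124,512]])-[0,350]+.5)/[500/95,289/55]-.5+[300,140]
print(tri((f,d),(p[:4],pd)))
print(S)
o=readout.get_obs(); e=o['eef_pos']; Rt=cv2.Rodrigues(o['ee_rot'])[0]; print('a from tcp tool cm',(np.r_[S[0],0.05]-e)@Rt*100)
print('plate angle in tool',[(np.r_[b-a,0])@Rt*100 for a,b in zip(S[:-1],S[1:])])
E
```

```text
[ 0.5453 -0.1769] 34.3992754989821
[[-0.2575  0.0557]
 [ 0.8317  0.825 ]
 [-0.2434  0.0089]
 [-0.395  -0.7505]
 [-0.4699  1.2999]
 [ 1.6578 -0.3813]
 [-1.1237 -1.0576]]
f in plate [47.7395 19.648 ]
[[ 0.4745 -0.2552  0.0122]
 [ 0.5277 -0.2191  0.0128]
 [ 0.5391 -0.1564  0.011 ]
 [ 0.6082 -0.1097  0.0301]]
[[ 0.4786 -0.2529]
 [ 0.5281 -0.219 ]
 [ 0.5398 -0.1565]
 [ 0.5662 -0.1384]
 [ 0.5761 -0.1316]
 [ 0.6083 -0.1096]]
a from tcp tool cm [ 4.7323 10.3216 19.8192]
plate angle in tool [array([ 3.5593, -4.8303,  0.    ]), array([-0.9532, -6.2922,  0.0017]), array([ 1.8983, -2.5761,  0.    ]), array([ 0.7119, -0.9661,  0.    ]), array([ 2.3135, -3.1397,  0.    ])]
```

```bash
python3 -m pendant '[{"tx":2.4,"ty":5.15,"tz":0,"rx":0,"ry":0,"rz":0},{"tx":2.3,"ty":5.15,"tz":0,"rx":0,"ry":0,"rz":0},{"tx":0,"ty":0,"tz":5,"rx":0,"ry":0,"rz":0},{"tx":0,"ty":0,"tz":5,"rx":0,"ry":0,"rz":0},{"tx":0,"ty":0,"tz":4,"rx":0,"ry":0,"rz":0}]'; python3 -m pendant '[{"tx":0,"ty":0,"tz":2.5,"rx":0,"ry":0,"rz":0},{"tx":0,"ty":0,"tz":2.5,"rx":0,"ry":0,"rz":0},{"tx":0,"ty":0,"tz":0,"rx":0,"ry":0,"rz":0},{"tx":0,"ty":0,"tz":0,"rx":0,"ry":0,"rz":0}]'
python3 - <<'E'
from h import *
o=readout.get_obs(); e=o['eef_pos']; R=cv2.Rodrigues(o['ee_rot'])[0]
F=np.load('fit.npz'); S=np.array([[-98,-25],[-38,-25],[7,20],[39,20],[51,20],[90,20]])/1000@F['R'].T+F['t']
print(e,o['contact_force'],'to a cm',(np.r_[S[0],.041]-e)@R*100)
ims=[]
for n,c,k in(('wrist',(120,400,180,500),1.5),('side',(90,210,280,450),3),):
    f=grab(n,n+'3'); im=f['color'][:,:,::-1].copy()
    tip=proj(f,e+R@[0,0,.017]); P=proj(f,np.c_[S,[.017]*5+[.034]]); print(n,tip,P.round(0).tolist())
    if n=='wrist': w=im
    y0,y1,x0,x1=c; im=cv2.resize(im[y0:y1,x0:x1],None,fx=k,fy=k,interpolation=cv2.INTER_CUBIC)
    for q in np.r_[tip,P]: cv2.circle(im,tuple(int(v) for v in (q-[x0,y0])*k),2,(0,0,255),-1)
    ims.append(im)
h=np.zeros((600,max(i.shape[1] for i in ims),3),np.uint8)
y=0
for i in ims:
    i=i[:600-y]; h[y:y+i.shape[0],:i.shape[1]]=i; y+=i.shape[0]
cv2.imwrite('pics/v3.png',h)
E
```

```text
time: 2.62
eef_pos: [0.4783, -0.2515, 0.107]
ee_rot: [-3.098, 0.522, 0.0]
contact_force: [0.6, -1.3, 1.5]
opening: -0.001
time: 3.12
eef_pos: [0.4796, -0.2527, 0.0598]
ee_rot: [3.097, -0.522, 0.003]
contact_force: [-0.5, 0.2, 0.4]
opening: 0.004
[ 0.47962173 -0.25270839  0.05977541] [-0.46721698  0.18113557  0.44178049] to a cm [-0.09527342  0.05326666  1.87734746]
wrist [[318.8129557  254.78452267]] [[320.0, 237.0], [242.0, 185.0], [145.0, 199.0], [98.0, 170.0], [80.0, 158.0], [-14.0, 120.0]]
side [[369.64050908 147.34461592]] [[369.0, 153.0], [354.0, 156.0], [346.0, 168.0], [337.0, 170.0], [334.0, 171.0], [323.0, 170.0]]
```

View pics/v3.png

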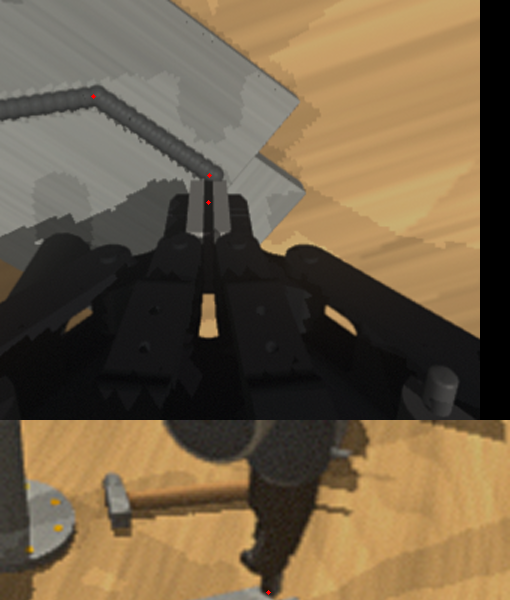

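The wrist view shows the projected bead points sitting on the bead and the tips directly over point a, near crop (209,178). The side view agrees. Next I descend and trace the first run.

```bash
python3 -m pendant '[{"tx":-0.1,"ty":0.05,"tz":0.6,"rx":0,"ry":0,"rz":0},{"tx":0,"ty":0,"tz":0.6,"rx":0,"ry":0,"rz":0},{"tx":0,"ty":0,"tz":0.6,"rx":0,"ry":0,"rz":0},{"tx":0,"ty":0,"tz":0,"rx":0,"ry":0,"rz":0},{"tx":0,"ty":0,"tz":0,"rx":0,"ry":0,"rz":0}]'; python3 -m pendant '[{"tx":0.18,"ty":-0.24,"tz":0,"rx":0,"ry":0,"rz":0},{"tx":0.18,"ty":-0.24,"tz":0,"rx":0,"ry":0,"rz":0},{"tx":0.18,"ty":-0.24,"tz":0,"rx":0,"ry":0,"rz":0},{"tx":0.18,"ty":-0.24,"tz":0,"rx":0,"ry":0,"rz":0},{"tx":0.18,"ty":-0.24,"tz":0,"rx":0,"ry":0,"rz":0}]'
python3 - <<'E'
from h import *
o=readout.get_obs(); F=np.load('fit.npz'); print('plate xy mm',(o['eef_pos'][:2]-F['t'])@F['R']*1000,o['eef_pos'][2],o['contact_force'])
E
```

```text
time: 3.85
eef_pos: [0.4776, -0.2535, 0.0403]
ee_rot: [3.097, -0.525, -0.0]
contact_force: [-0.2, -0.1, 0.1]
opening: 0.003
time: 4.47
eef_pos: [0.4902, -0.2449, 0.0403]
ee_rot: [-3.097, 0.525, -0.0]
contact_force: [-0.9, -0.3, 0.4]
opening: -0.002
plate xy mm [-83.88718812 -24.92265613] 0.040277377897513136 [-0.9044668  -0.26251057  0.41405314]
```

```bash
python3 -m pendant '[{"tx":0.18,"ty":-0.24,"tz":0,"rx":0,"ry":0,"rz":0},{"tx":0.18,"ty":-0.24,"tz":0,"rx":0,"ry":0,"rz":0},{"tx":0.18,"ty":-0.24,"tz":0,"rx":0,"ry":0,"rz":0},{"tx":0.18,"ty":-0.24,"tz":0,"rx":0,"ry":0,"rz":0},{"tx":0.18,"ty":-0.24,"tz":0,"rx":0,"ry":0,"rz":0}]'; python3 -m pendant '[{"tx":0.18,"ty":-0.24,"tz":0,"rx":0,"ry":0,"rz":0},{"tx":0.18,"ty":-0.24,"tz":0,"rx":0,"ry":0,"rz":0},{"tx":0.18,"ty":-0.24,"tz":0,"rx":0,"ry":0,"rz":0},{"tx":0.18,"ty":-0.24,"tz":0,"rx":0,"ry":0,"rz":0},{"tx":0.18,"ty":-0.24,"tz":0,"rx":0,"ry":0,"rz":0}]';  python3 -m pendant '[{"tx":0.18,"ty":-0.24,"tz":0,"rx":0,"ry":0,"rz":0},{"tx":0.18,"ty":-0.24,"tz":0,"rx":0,"ry":0,"rz":0},{"tx":0.18,"ty":-0.24,"tz":0,"rx":0,"ry":0,"rz":0},{"tx":0.18,"ty":-0.24,"tz":0,"rx":0,"ry":0,"rz":0},{"tx":0.18,"ty":-0.24,"tz":0,"rx":0,"ry":0,"rz":0}]'; python3 -m pendant '[{"tx":0,"ty":0,"tz":0,"rx":0,"ry":0,"rz":0},{"tx":0,"ty":0,"tz":0,"rx":0,"ry":0,"rz":0}]'
cat > w.py <<'E'
from h import *
o=readout.get_obs(); F=np.load('fit.npz'); R=cv2.Rodrigues(o['ee_rot'])[0]; e=o['eef_pos']
print('plate xy mm',(e[:2]-F['t'])@F['R']*1000,'z',e[2],o['contact_force'])
S=np.array([[-38,-25],[7,20],[51,20],[90,20]])/1000@F['R'].T+F['t']
print('to c e f+ pl cm',((np.c_[S,[.041,.041,.043,.051]]-e)@R*100).round(2).tolist())
E
python3 w.py
```

```text
time: 5.1
eef_pos: [0.5026, -0.2366, 0.0403]
ee_rot: [3.097, -0.525, -0.0]
contact_force: [-0.1, 0.4, 0.7]
opening: 0.004
time: 5.72
eef_pos: [0.515, -0.2282, 0.0403]
ee_rot: [3.097, -0.525, -0.0]
contact_force: [-0.3, 0.0, -0.5]
opening: -0.003
time: 6.35
eef_pos: [0.5275, -0.2199, 0.0403]
ee_rot: [3.097, -0.525, -0.0]
contact_force: [0.1, 0.2, -0.2]
opening: 0.0
time: 6.6
eef_pos: [0.5273, -0.2199, 0.0403]
ee_rot: [-3.097, 0.525, 0.0]
contact_force: [-0.7, -0.7, 0.2]
opening: -0.002
plate xy mm [-39.20585955 -25.29508701] z 0.04026323407111925 [-0.70821279 -0.67295754  0.22408412]
to c e f+ pl cm [[0.05, -0.11, -0.07], [-0.91, -6.41, -0.07], [1.7, -9.95, -0.27], [4.01, -13.09, -1.07]]
```

```bash
python3 -m pendant '[{"tx":0.05,"ty":-0.11,"tz":0,"rx":0,"ry":0,"rz":0},{"tx":-0.05,"ty":-0.315,"tz":0,"rx":0,"ry":0,"rz":0},{"tx":-0.05,"ty":-0.315,"tz":0,"rx":0,"ry":0,"rz":0},{"tx":-0.05,"ty":-0.315,"tz":0,"rx":0,"ry":0,"rz":0},{"tx":-0.05,"ty":-0.315,"tz":0,"rx":0,"ry":0,"rz":0}]'; python3 -m pendant '[{"tx":-0.05,"ty":-0.315,"tz":0,"rx":0,"ry":0,"rz":0},{"tx":-0.05,"ty":-0.315,"tz":0,"rx":0,"ry":0,"rz":0},{"tx":-0.05,"ty":-0.315,"tz":0,"rx":0,"ry":0,"rz":0},{"tx":-0.05,"ty":-0.315,"tz":0,"rx":0,"ry":0,"rz":0},{"tx":-0.05,"ty":-0.315,"tz":0,"rx":0,"ry":0,"rz":0}]'; python3 w.py;  python3 -m pendant '[{"tx":-0.05,"ty":-0.315,"tz":0,"rx":0,"ry":0,"rz":0},{"tx":-0.05,"ty":-0.315,"tz":0,"rx":0,"ry":0,"rz":0},{"tx":-0.05,"ty":-0.315,"tz":0,"rx":0,"ry":0,"rz":0},{"tx":-0.05,"ty":-0.315,"tz":0,"rx":0,"ry":0,"rz":0},{"tx":-0.05,"ty":-0.315,"tz":0,"rx":0,"ry":0,"rz":0}]'; python3 -m pendant '[{"tx":-0.05,"ty":-0.315,"tz":0,"rx":0,"ry":0,"rz":0},{"tx":-0.05,"ty":-0.315,"tz":0,"rx":0,"ry":0,"rz":0},{"tx":-0.05,"ty":-0.315,"tz":0,"rx":0,"ry":0,"rz":0},{"tx":-0.05,"ty":-0.315,"tz":0,"rx":0,"ry":0,"rz":0},{"tx":-0.05,"ty":-0.315,"tz":0,"rx":0,"ry":0,"rz":0}]'; python3 -m pendant '[{"tx":0,"ty":-0.315,"tz":0,"rx":0,"ry":0,"rz":0},{"tx":0,"ty":0,"tz":0,"rx":0,"ry":0,"rz":0},{"tx":0,"ty":0,"tz":0,"rx":0,"ry":0,"rz":0}]'; python3 w.py
python3 - <<'E'
from h import *
grab('wrist','w4')
E
```

```text
time: 7.22
eef_pos: [0.5305, -0.2062, 0.0403]
ee_rot: [3.097, -0.525, -0.0]
contact_force: [1.0, 0.3, 0.5]
opening: -0.0
time: 7.85
eef_pos: [0.5333, -0.1906, 0.0403]
ee_rot: [3.097, -0.525, 0.0]
contact_force: [-1.2, -1.1, -0.0]
opening: -0.0
plate xy mm [-17.65214328  -4.51661474] z 0.04029061962503562 [-1.18927092 -1.05992273 -0.03729481]
to c e f+ pl cm [[0.44, 2.85, -0.07], [-0.51, -3.44, -0.07], [2.1, -6.98, -0.27], [4.41, -10.12, -1.07]]
time: 8.48
eef_pos: [0.5361, -0.1749, 0.0403]
ee_rot: [3.097, -0.525, -0.0]
contact_force: [-0.3, 0.3, 0.2]
opening: 0.0
time: 9.1
eef_pos: [0.539, -0.1592, 0.0403]
ee_rot: [-3.097, 0.525, -0.0]
contact_force: [-0.1, -0.1, -0.0]
opening: -0.001
time: 9.48
eef_pos: [0.5399, -0.1565, 0.0403]
ee_rot: [3.097, -0.525, -0.0]
contact_force: [0.5, 0.4, 0.4]
opening: -0.004
plate xy mm [ 7.1054474  19.90488091] z 0.040260889369241805 [0.48038716 0.41943242 0.36986457]
to c e f+ pl cm [[0.94, 6.29, -0.07], [-0.01, 0.0, -0.07], [2.59, -3.54, -0.27], [4.91, -6.68, -1.07]]
```

View pics/w4.png

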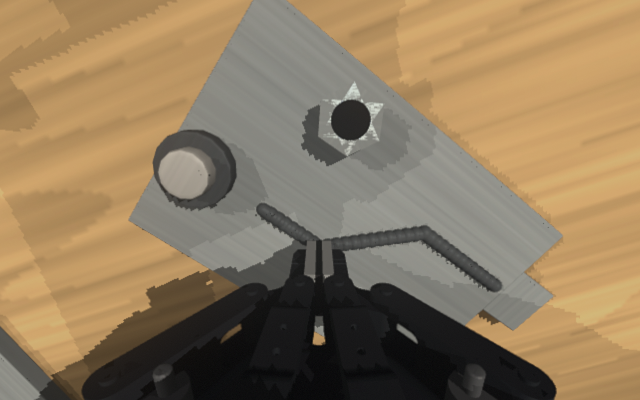

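The tips are over the second bend at about (319,240). Bead end is at (262,209) and the plunger top at (185,168).

```bash
python3 - <<'E'
from h import *
f=load('w4'); F=np.load('fit.npz')
P=plane(f,[[263,210],[185,168],[424,233],[496,286]],[.017,.034,.017,.017])[:,:2]; print((P-F['t'])@F['R']*1000)
E
python3 -m pendant '[{"tx":0.175,"ty":-0.235,"tz":0,"rx":0,"ry":0,"rz":0},{"tx":0.175,"ty":-0.235,"tz":0,"rx":0,"ry":0,"rz":0},{"tx":0.175,"ty":-0.235,"tz":0,"rx":0,"ry":0,"rz":0},{"tx":0.175,"ty":-0.235,"tz":0,"rx":0,"ry":0,"rz":0},{"tx":0.175,"ty":-0.235,"tz":0,"rx":0,"ry":0,"rz":0}]'; python3 -m pendant '[{"tx":0.175,"ty":-0.235,"tz":0,"rx":0,"ry":0,"rz":0},{"tx":0.175,"ty":-0.235,"tz":0,"rx":0,"ry":0,"rz":0},{"tx":0.175,"ty":-0.235,"tz":0,"rx":0,"ry":0,"rz":0},{"tx":0.175,"ty":-0.235,"tz":-0.05,"rx":0,"ry":0,"rz":0},{"tx":0.175,"ty":-0.235,"tz":-0.05,"rx":0,"ry":0,"rz":0}]'; python3 -m pendant '[{"tx":0.175,"ty":-0.235,"tz":-0.1,"rx":0,"ry":0,"rz":0},{"tx":0.175,"ty":-0.235,"tz":-0.1,"rx":0,"ry":0,"rz":0},{"tx":0.175,"ty":-0.235,"tz":-0.1,"rx":0,"ry":0,"rz":0},{"tx":0.175,"ty":-0.235,"tz":-0.1,"rx":0,"ry":0,"rz":0},{"tx":0,"ty":0,"tz":0,"rx":0,"ry":0,"rz":0}]'; python3 w.py
```

```text
[[ 47.46971237  18.53506453]
 [ 90.0759324   15.59068732]
 [-35.91324941 -25.18304042]
 [-97.60450408 -25.34329805]]
time: 10.15
eef_pos: [0.5523, -0.1481, 0.0403]
ee_rot: [-3.097, 0.525, -0.0]
contact_force: [-0.6, 0.5, 0.2]
opening: 0.001
time: 10.78
eef_pos: [0.5644, -0.1399, 0.0413]
ee_rot: [3.097, -0.525, 0.0]
contact_force: [0.4, 0.4, -0.4]
opening: -0.0
time: 11.4
eef_pos: [0.5742, -0.1334, 0.0454]
ee_rot: [-3.097, 0.525, -0.0]
contact_force: [-0.5, -0.1, 0.0]
opening: 0.001
plate xy mm [48.40999119 19.64219523] z 0.045378506036276405 [-0.45533034 -0.09713031  0.03964065]
to c e f+ pl cm [[-1.53, 9.6, 0.44], [-2.48, 3.31, 0.44], [0.12, -0.23, 0.24], [2.44, -3.37, -0.56]]
```

The bead is fully traced: the tips reached x≈48 mm on the plate, past f at 39 mm and level with the visible end of the bead. The height stayed about 6–11 mm above the crest. Next I rise and go over the plunger.

```bash
python3 -m pendant '[{"tx":0.1,"ty":-0.2,"tz":0,"rx":0,"ry":0,"rz":0},{"tx":0,"ty":0,"tz":-0.7,"rx":0,"ry":0,"rz":0},{"tx":0,"ty":0,"tz":-0.8,"rx":0,"ry":0,"rz":0},{"tx":0.8,"ty":-1.1,"tz":0,"rx":0,"ry":0,"rz":0},{"tx":0.8,"ty":-1.1,"tz":0,"rx":0,"ry":0,"rz":0}]'; python3 -m pendant '[{"tx":0.75,"ty":-1,"tz":0,"rx":0,"ry":0,"rz":0},{"tx":0,"ty":0,"tz":0,"rx":0,"ry":0,"rz":0},{"tx":0,"ty":0,"tz":0,"rx":0,"ry":0,"rz":0}]'; python3 w.py
python3 - <<'E'
from h import *
f=grab('wrist','w5'); s=grab('scene','s5')['color'][140:215,235:335,::-1]
a=cv2.resize(f['color'][130:300,180:460,::-1],None,fx=2,fy=2,interpolation=cv2.INTER_CUBIC); b=cv2.resize(s,None,fx=3,fy=3,interpolation=cv2.INTER_CUBIC)
im=np.zeros((570,560,3),np.uint8); im[:340]=a; im[340:340+225,:300]=b; cv2.imwrite('pics/v5.png',im)
E
```

```text
time: 12.02
eef_pos: [0.5988, -0.1158, 0.0605]
ee_rot: [-3.097, 0.525, -0.001]
contact_force: [0.2, 0.7, -0.0]
opening: 0.002
time: 12.4
eef_pos: [0.608, -0.1094, 0.0599]
ee_rot: [3.097, -0.525, -0.001]
contact_force: [0.1, -0.1, 0.2]
opening: 0.005
plate xy mm [89.90971042 20.28621778] z 0.05992135072236761 [ 0.08082515 -0.09530756  0.16064011]
to c e f+ pl cm [[-3.94, 12.98, 1.9], [-4.89, 6.69, 1.9], [-2.28, 3.15, 1.69], [0.03, 0.01, 0.89]]
```

View pics/v5.png

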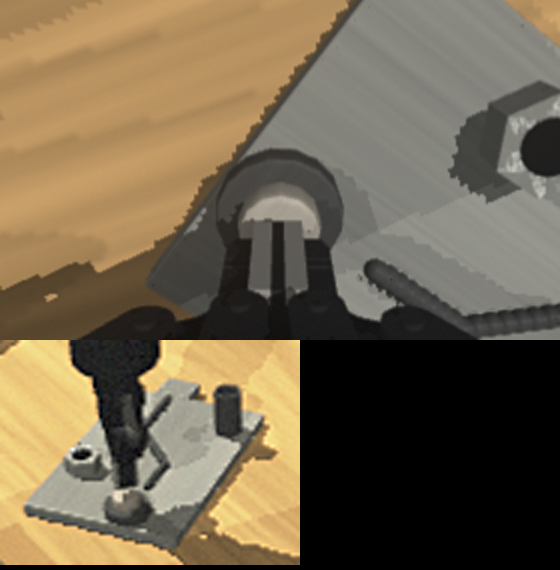

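The tips are centred over the plunger disc, crop (280,215), and nothing has shifted. Now I press gently.

```bash
python3 -m pendant '[{"tx":0,"ty":0,"tz":0.35,"rx":0,"ry":0,"rz":0},{"tx":0,"ty":0,"tz":0.35,"rx":0,"ry":0,"rz":0},{"tx":0,"ty":0,"tz":0.1,"rx":0,"ry":0,"rz":0},{"tx":0,"ty":0,"tz":0.1,"rx":0,"ry":0,"rz":0},{"tx":0,"ty":0,"tz":0,"rx":0,"ry":0,"rz":0}]'; python3 -m pendant '[{"tx":0,"ty":0,"tz":0.15,"rx":0,"ry":0,"rz":0},{"tx":0,"ty":0,"tz":0.15,"rx":0,"ry":0,"rz":0},{"tx":0,"ty":0,"tz":0,"rx":0,"ry":0,"rz":0}]'; python3 -m pendant '[{"tx":0,"ty":0,"tz":0.1,"rx":0,"ry":0,"rz":0},{"tx":0,"ty":0,"tz":0.1,"rx":0,"ry":0,"rz":0},{"tx":0,"ty":0,"tz":0,"rx":0,"ry":0,"rz":0}]'
```

```text
time: 13.12
eef_pos: [0.6083, -0.1094, 0.0513]
ee_rot: [3.097, -0.525, 0.0]
contact_force: [0.3, -0.9, -0.8]
opening: 0.0
time: 13.5
eef_pos: [0.6084, -0.1095, 0.0484]
ee_rot: [3.097, -0.525, 0.001]
contact_force: [-0.8, -0.2, 2.0]
opening: -0.0
time: 13.88
eef_pos: [0.6084, -0.1095, 0.0464]
ee_rot: [3.097, -0.525, 0.001]
contact_force: [-1.6, 0.1, 2.9]
opening: -0.0
```

Contact came at tip z≈34 mm, as expected, and the spring force is rising. I continue in 1 mm steps.

```bash
python3 -m pendant '[{"tx":0,"ty":0,"tz":0.1,"rx":0,"ry":0,"rz":0},{"tx":0,"ty":0,"tz":0,"rx":0,"ry":0,"rz":0}]'; python3 -m pendant '[{"tx":0,"ty":0,"tz":0.1,"rx":0,"ry":0,"rz":0},{"tx":0,"ty":0,"tz":0,"rx":0,"ry":0,"rz":0}]'
```

```text
time: 14.12
eef_pos: [0.6084, -0.1095, 0.0454]
ee_rot: [3.097, -0.525, 0.001]
contact_force: [-0.9, -0.4, 3.3]
opening: -0.003
time: 14.38
eef_pos: [0.6084, -0.1095, 0.045]
ee_rot: [3.097, -0.525, 0.001]
contact_force: [-2.2, 0.7, 8.0]
opening: -0.0
```

The plunger has bottomed: tip z is 28.0 mm and the force jumped to 8 N. I'll add a slight margin, then do a final check.

```bash
python3 -m pendant '[{"tx":0,"ty":0,"tz":0.03,"rx":0,"ry":0,"rz":0},{"tx":0,"ty":0,"tz":0,"rx":0,"ry":0,"rz":0},{"tx":0,"ty":0,"tz":0,"rx":0,"ry":0,"rz":0}]'
python3 - <<'E'
from h import *
f=grab('wrist','w6'); s=grab('scene','s6')['color'][140:215,235:335,::-1]
F=np.load('fit.npz'); M=np.array([[-98,-25],[-38,-25],[7,20]])/1000
print(readout.get_obs()['contact_force'])
a=f['color'][:,:,::-1].copy()
C=np.array([[-110,-75],[110,-75],[110,75],[-110,75]])/1000@F['R'].T+F['t']
for q in proj(f,np.c_[C,[.012]*4]): cv2.circle(a,tuple(int(v) for v in q),3,(0,0,255),-1)
b=cv2.resize(np.hstack([cv2.imread('pics/scene0.png')[140:215,235:335],s]),None,fx=2.6,fy=2.6,interpolation=cv2.INTER_CUBIC)
im=np.zeros((600,640,3),np.uint8); im[:400]=a; im[400:400+b.shape[0],:b.shape[1]]=b[:200]; cv2.imwrite('pics/v6.png',im)
E
```

```text
time: 14.75
eef_pos: [0.6084, -0.1095, 0.045]
ee_rot: [3.097, -0.524, 0.001]
contact_force: [-3.4, 0.8, 8.9]
opening: 0.002
[-2.27364682  1.88088053  8.82724876]
```

View pics/v6.png

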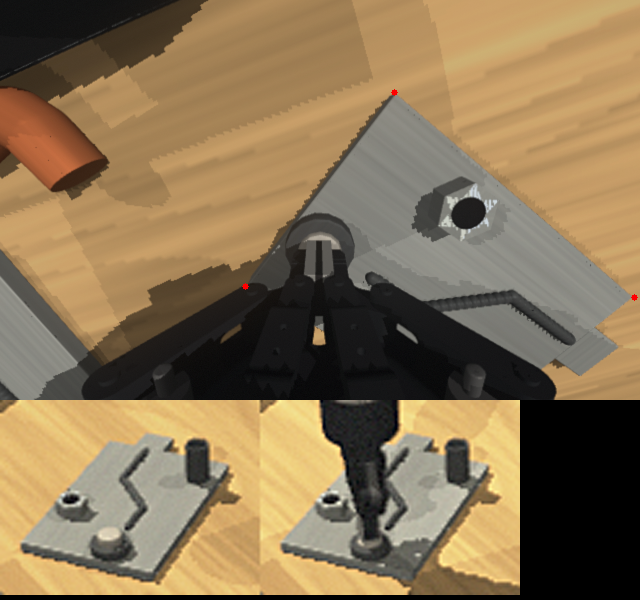

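The fitted plate corners still land on the real ones at (394,92), (634,297) and (246,286), so the plate has not shifted. The plunger is down under the tips, and the pipe and nut are in place.

```bash
python3 -c "
from rig import manip
print(manip.job_done())"
```

```text
the job is handed in; nothing more can be done
None
```

I traced the cranked bead from its tab end round both bends to its far end. I then pressed the end-stop plunger fully down and handed the job in while still holding it, at about 15 s.

- **Trace:** The shut fingertips moved at about 25 mm/s, 6–7 mm above the bead and rising to about 11 mm at the far end. At the positions I checked they were within about 1.5 mm of the bead line. They stopped at about 48 mm along the plate, level with the visible end of the bead and past point f (39 mm).
- **Plunger:** The tips touched at about 34 mm and bottomed at 28.0 mm. The force jumped to about 9 N there, above the 4 N needed to hold it.
- **Last checks:** The plate corners still matched the pose I measured before the trace, and the pipe and nut had not moved. I did not recheck the other plate or the rest of the table in a final picture, but the arm passed well above them.
- **Disagreements:**
  - Heights triangulated with the fixed cameras came out 4–6 mm low, and the two fixed cameras alone misplaced the plate by up to about 5 mm. I used the wrist-camera fit, good to under 2 mm, and contact confirmed the plunger height.
  - One mid-trace sighting put the plunger about 4 mm off sideways. I judged it a misreading of the disc's side, and a close view then showed the tips centred on it.
- **Refused calls:** My first three move calls were refused for missing keys, and nothing moved.

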